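# Clear a used syringe through the flap of the sharps bin

### The job

A used syringe has been left lying on the loading shelf of the sharps bin. Without picking it up, gently push the bin's self-closing flap well inward with one fingertip and, while that finger holds it open, push the syringe off the back of the shelf with the other finger so that it drops into the bin; never shove the flap with the syringe. Then withdraw so that the flap shuts, leaving everything else where it is.

Things in the scene. Friction and masses are not known exactly. Their poses are not given: they have to be found in the camera images.
- sharps_bin: Fixed countertop sharps bin, white with a grey letterbox-style lid, 190 deep (x) x 236 wide (y) x 217 mm high. Origin: centre of the underside; x to its back, y to its left, z up. Top front: flat loading shelf at z = 155 mm, x = -95 to -15 mm, 224 mm wide, 4 mm rims. Behind it the flap, then a flat roof (top z = 215 mm) from x = 55 to the back. Empty inside down to z = 8 mm
- shelf_edge (a point): Middle of the loading shelf's rear edge, on the shelf's top (bin frame x = -15, y = 0, z = 155 mm); axes as the bin's. The opening behind it is 224 mm wide between two 6 mm side cheeks, which rise from x = -27, z = 163 mm to x = 55, z = 217 mm (bin frame)
- flap_hinge (a joint): Opening angle of the flap, rad: 0 shut, grows as it swings inward (lower edge back and down), stop at 0.95. Hinge line along the bin's y at bin frame x = 55, z = 210 mm. A spring shuts it within half a second when let go: about 1.2 N near the lower edge starts it, about 3 N holds it at 0.6 rad
- flap: White plate, 219 wide (y) x 86 x 3 mm, no handle. Origin: middle of the hinge line; z up along the plate, x inward. Shut, it leans back 52 degrees from the shelf's rear edge up to the roof's front edge; a fingertip just above the shelf moving to the back opens it: tip 8 mm above the shelf and 45 mm past the edge gives about 0.35 rad, 60 mm past 0.6 rad, with a 40 to 50 mm gap behind the edge
- syringe: Used 5 ml syringe with capped needle (white, pale green cap), 20 g, on the loading shelf roughly parallel to its rear edge. 16 (x) x 114 (y) x 21 mm (z). Origin: under its middle, at its underside; y along the barrel from the cap (-57 mm) to the thumb end (+57). Barrel 14 mm thick, its axis 10 mm up; flange 20 mm wide at y = +44. Centre of mass near y = -5 mm
- kidney_dish: Bystander: stainless kidney dish, 95 x 216 x 34 mm, on the worktop left of the bin. Origin: centre of the underside. Leave it alone
- gauze_box: Bystander: small white and blue carton, 64 x 106 x 45 mm, on the worktop left of and behind the bin. Origin: centre of the underside. Leave it alone
- lancet_box: Bystander: small white and red-brown carton, 52 x 86 x 58 mm, on the worktop right of and behind the bin. Origin: centre of the underside. Leave it alone

How it is judged:
By the outcome, as a careful person would: the job done as asked, in the order asked, and still so for the second after the job is handed in, with the robot touching nothing.
It also fails if it takes over 32 s, if anything falls off the work surface, if the arm or the gripper's body presses on something with over 40 N, if the wrist force passes 120 N, or if a joint passes its speed limit or range.

### The arm

A 6-joint arm with a two-finger parallel gripper is mounted at the origin on a cart in front of the work surface, level with it; the furniture and walls round the work are solid. World frame = base frame: x ahead of the robot, y to its left, z up, the work surface at z = 0. Lengths are in m, angles in degrees, forces in N, time in s.
With the tool pointing down it reaches from about 0.325 to 0.85 m from the base axis. Payload 15.5 kg.
Tool frame: the origin (TCP) lies on the centre line of the jaws, within the pads' length; the fingertips stand 22 mm ahead of it and the grasp point (between the pads) lies 3 mm ahead of it (ctrl.nose_length is the distance from the TCP to the fingertips, in m); z points along the fingers, y is the direction in which the jaws open and shut (so a half turn about z gives the same grasp; the last joint's range is limited). The gripper opens to 91 mm and grips with 3 to 60 N. Pads are 32 mm wide; open, the fingers measure 118 mm over their backs; the gripper's body (76 mm by 178 mm) begins 60 mm behind the grasp point.
Start: joints at [64.028, 28.281, 77.091, -0, 74.628, -5.472], TCP at [0.219, 0.585, 0.236] pointing down, gripper open.
Joint ranges: [-166.48, 166.48], [-47.26, 123.95], [12.59, 153.08], [-70.14, 250.14], [6.76, 159.57], [-176.63, 176.63]. Speed limits (degrees/s): [108.29, 108.29, 147.25, 172.46, 172.46, 172.46].

### API

Orientations are given as a 3x3 rotation matrix whose columns are the frame's x, y, z axes.
In Python, from station import ctrl gives the robot as it stands.
- The arm moves only by the tool apply_moves, never from a script. Its argument "commands" is a list of rows, each a list of 7 numbers: the shift along the tool's x, y, z in cm, then the turn, a rotation vector about the tool's x, y, z in rad, then the opening, from 0 (shut) to 1 (fully open). A call has 1 to 5 rows; each row is the pose to reach, as a shift and turn from the pose commanded when the call began, along the tool's axes at that moment; what a row does not reach only later rows make up. A row lasts 1/10 s, in which the tool goes at most 50 mm and 8.59 degrees, less where a joint would pass 70% of its speed; a pose out of reach is approached as far as the arm can. A call with a gripper value outside its range is refused whole. The fingers move at their own pace and stop on an object; "squeeze" is the grip in N (left out, the last holds). Time passes only in rows, so rows that repeat a pose let the fingers close. It gives the time, the measured TCP pose, the force and the opening at its end, in the units of the state.
- ctrl.state(): the state, without advancing time (a new reading comes with each control period).
- ctrl.capture(name): name is "scene" or "top"; returns a dict with "img" (420x560x3 uint8, red, green, blue), "mtx" (3x3 intrinsics, pixels), "pose" (4x4, takes a point from camera to world coordinates). Camera axes: x right, y down, z forward; pixel columns grow to the right and rows downward; lengths in m; the calibration is good to about 2 mm. A picture is of the moment at which its call begins. There is no depth.
- ctrl.hand_in(): hands the job in, once; it reports no verdict.
Trained networks look in the newest picture that a camera, given by its name, has taken for a name from the list of things; names that differ only in an ending like _2 or _b are one class to them, and where a whole thing is asked for, a point or a joint stands for the part that bears it (a point fixed in the world has none). Each returns a list of dicts, best first, with "p" (0 to 1); they miss things now and then, are a little off and sometimes report something else, mostly with a low value. They report only what shows in the picture. A call takes as long as a camera call.
- ctrl.find_in(thing, camera): "box" ([centre column, centre row, width, height] in pixels, round what is visible of it).
The state is a dict: "t": time; "joint_pos": joint angles; "qd": joint speeds; "joint_efforts": joint torques, N m; "tcp_pos": TCP position; "tool_rot": TCP orientation; "force": force on the tool from outside, world axes, zero at the start; "moment": the same for the moment, N m; "opening": opening from 0.0 (shut) to 1.0 (fully open).
Only numpy, scipy, OpenCV 4.12 (cv2) and the standard library are available. Lean on these libraries where they do the work, as an engineer would, in place of code of your own. Each camera call takes 0.05 s, during which the arm holds its last target. There are 200 camera calls.

## Working session

There is one attempt and no reset: what is moved stays moved. The work goes in short steps, Python scripts to look and compute and a tool call to move; the robot and the scene stay as the last step left them, time stands still between calls to the robot, and variables do not carry over. Pictures are saved under pics/ and viewed, about 8 in all and at most 12, crops included, and the job is handed in when it is done.

Besides the shell and the picture viewer there is one more tool, called after ">>>" as name([rows], argument=value, ...), one row to a line, values as JSON. apply_moves: Moves the arm, as the interface text tells. Its arguments: {"type":"object","properties":{"commands":{"type":"array"},"squeeze":{"type":"number"}},"required":["commands"]}

```bash
mkdir -p pics; ls
python3 - <<'E'
from station import ctrl
import cv2, numpy as np
np.set_printoptions(precision=4,suppress=True)
for c in("scene","top"):
    r=ctrl.capture(c); cv2.imwrite(f"pics/{c}0.png",r["img"][:,:,::-1])
    np.savez(f"{c}0.npz",**r)
    print(c,r["mtx"],r["pose"])
    for t in("sharps_bin","shelf_edge","flap","syringe","kidney_dish","gauze_box","lancet_box"):
        print(t,[(np.round(d["box"]).tolist(),round(d["p"],2)) for d in ctrl.find_in(t,c)[:2]])
s=ctrl.state();print(s["t"],s["tcp_pos"],s["tool_rot"],s["force"],ctrl.nose_length)
E
```

```text
pics
scene [[505.0503   0.     276.0681]
 [  0.     505.0503 211.2697]
 [  0.       0.       1.    ]] [[ 0.6818 -0.4482  0.5782 -0.0298]
 [-0.7315 -0.418   0.5386 -0.338 ]
 [ 0.0003 -0.7902 -0.6129  0.8118]
 [ 0.      0.      0.      1.    ]]
sharps_bin [([283.0, 260.0, 154.0, 176.0], 0.65)]
shelf_edge [([283.0, 259.0, 153.0, 176.0], 0.56)]
flap [([289.0, 226.0, 108.0, 63.0], 0.66)]
syringe [([258.0, 249.0, 53.0, 20.0], 0.64)]
kidney_dish [([160.0, 243.0, 60.0, 55.0], 0.71)]
gauze_box [([225.0, 209.0, 30.0, 28.0], 0.87)]
lancet_box [([401.0, 273.0, 51.0, 40.0], 0.6)]
top [[501.6086   0.     282.2408]
 [  0.     501.6086 216.6919]
 [  0.       0.       1.    ]] [[ 0.1503 -0.9649  0.2152  0.3205]
 [-0.9886 -0.1475  0.029   0.2207]
 [ 0.0038 -0.2171 -0.9761  1.3237]
 [ 0.      0.      0.      1.    ]]
sharps_bin [([314.0, 239.0, 111.0, 95.0], 0.9)]
shelf_edge [([310.0, 240.0, 112.0, 92.0], 0.75)]
flap [([317.0, 227.0, 95.0, 37.0], 0.72)]
syringe [([305.0, 266.0, 32.0, 7.0], 0.64)]
kidney_dish [([186.0, 264.0, 80.0, 46.0], 0.71)]
gauze_box [([218.0, 193.0, 44.0, 36.0], 0.55)]
lancet_box [([386.0, 185.0, 36.0, 31.0], 0.88)]
0.8 [0.2189 0.5854 0.2359] [[-0.9367  0.3502  0.    ]
 [ 0.3502  0.9367  0.    ]
 [-0.      0.     -1.    ]] [-0.8061 -0.0144  0.0116] 0.022
```

Run:
```python
import cv2
a=cv2.imread("pics/scene0.png")[150:370,180:450]; cv2.imwrite("pics/s0c.png",cv2.resize(a,None,fx=2.7,fy=2.7,interpolation=cv2.INTER_CUBIC))
a=cv2.imread("pics/top0.png")[170:310,230:400]; cv2.imwrite("pics/t0c.png",cv2.resize(a,None,fx=4,fy=4,interpolation=cv2.INTER_CUBIC))
```

```text
(no output)
```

View pics/s0c.png

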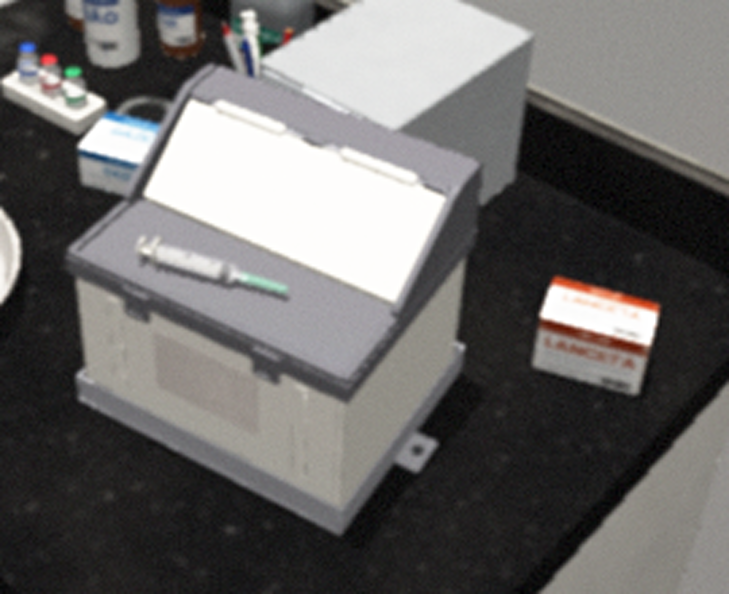

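View pics/t0c.png

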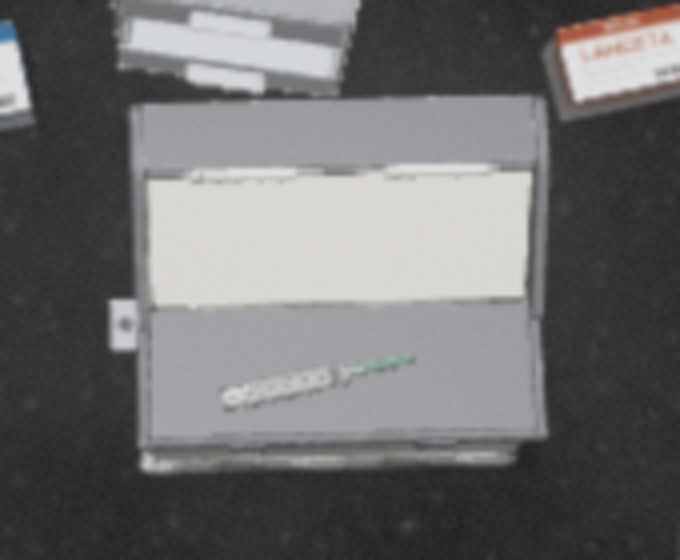

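```bash
cat > geo.py <<'E'
import numpy as np
from scipy.optimize import least_squares
class Cam:
    def __init__(s,f):
        d=np.load(f); s.K=d["mtx"]; s.P=d["pose"]; s.R=s.P[:3,:3]; s.t=s.P[:3,3]
    def proj(s,X):
        c=(np.atleast_2d(X)-s.t)@s.R; u=c@s.K.T; return u[:,:2]/u[:,2:]
    def ray(s,uv,z):
        d=s.R@np.linalg.inv(s.K)@np.array([*uv,1.]); return s.t+d*(z-s.t[2])/d[2]
def w(b,p):
    c,s=np.cos(b[2]),np.sin(b[2]); p=np.atleast_2d(p)
    return np.c_[b[0]+c*p[:,0]-s*p[:,1],b[1]+s*p[:,0]+c*p[:,1],p[:,2]]
S,T=Cam("scene0.npz"),Cam("top0.npz")
E
python3 - <<'E'
from geo import *
np.set_printoptions(precision=4,suppress=True)
P=np.array([[-12.8,109.5,157],[-12.8,-109.5,157],[55,109.5,210],[55,-109.5,210],[-95,118,159],[-95,-118,159]])/1e3
ut=np.array([[152,305],[527,299],[148,178],[531,171],[140,440],[547,437]])/4+[230,170]
us=np.array([[147,197],[395,302],[193,98],[447,192],[67,255],[348,385]])/2.7+[180,150]
f=lambda b:np.r_[(T.proj(w(b,P))-ut).ravel(),(S.proj(w(b,P))-us).ravel()]
r=least_squares(f,[.5,.1,0],loss='soft_l1'); b=r.x; print(b,np.degrees(b[2])); print(f(b).reshape(-1,2))
np.save("bin.npy",b)
for n,cam,k,o,e in(("top",T,4,[230,170],[[222,398],[413,356]]),("scene",S,2.7,[180,150],[[140,247],[288,292]])):
    for p in e:
        X=cam.ray(np.array(p)/k+o,.165); c,s=np.cos(b[2]),np.sin(b[2]); d=X[:2]-b[:2]
        print(n,X,"bin",c*d[0]+s*d[1],-s*d[0]+c*d[1])
print("shelf_edge",w(b,[-.015,0,.155]))
E
```

```text
[0.5321 0.1711 0.1732] 9.926034553428545
[[ 0.3004  0.7257]
 [-0.4453  0.2213]
 [ 0.2703 -0.653 ]
 [ 0.5361 -0.9179]
 [ 0.1847  2.0913]
 [ 0.3651  0.5835]
 [-1.2818 -0.6747]
 [ 0.6999  0.7013]
 [-0.0401 -0.9747]
 [ 0.3033  0.3081]
 [-0.5001 -2.2423]
 [ 0.0061 -1.8051]]
top [0.4534 0.2288 0.165 ] bin -0.06759253940928726 0.07043781490284208
top [0.4943 0.1228 0.165 ] bin -0.04561218285408262 -0.04107962149487091
scene [0.4519 0.2279 0.165 ] bin -0.06922433294729313 0.0697906766572978
scene [0.4894 0.1186 0.165 ] bin -0.05110228443600016 -0.04435820512219338
shelf_edge [[0.5174 0.1685 0.155 ]]
```

>>> apply_moves([
  [0,0,-4.5,0,0,0.12,1],
  [-3.6,-3,-6.5,0,0,0.26,1],
  [-7.4,-6.2,-6.5,0,0,0.4,1],
  [-11.2,-9.4,-6.5,0,0,0.54,1],
  [-15,-12.6,-6.5,0,0,0.68,1],
])

```text
t: 1.3
tcp_pos: [0.3157, 0.4133, 0.3012]
tool_rot: [[-0.504, 0.864, 0.001], [0.864, 0.504, 0.001], [0.0, 0.001, -1.0]]
force: [1.4, 0.1, 0.2]
opening: 1.003
```

```bash
cat > go.py <<'E'
import sys
from geo import *
from station import ctrl
# args: bin-frame x,y (mm) of push-finger front corner, tip height above shelf mm, tool-y angle in bin frame (deg)
def plan(px,py,h,ang,half=.0525):
    b=np.load("bin.npy"); a=np.radians(ang); u=np.array([np.cos(a),np.sin(a)]); v=np.array([-u[1],u[0]]) # u: push->flap, v: forward
    if v[0]<0: v=-v
    off=.016*v+.00675*u
    c=np.array([px,py])/1e3-off+half*u
    X=w(b,[*c,.155+h/1e3+.022])[0]; wa=a+b[2]
    y=np.array([np.cos(wa),np.sin(wa),0]); z=np.array([0,0,-1.]); R=np.c_[np.cross(y,z),y,z]
    return X,R,c+half*u+off
if __name__=="__main__":
    from scipy.spatial.transform import Rotation as Q
    X,R,f=plan(*map(float,sys.argv[1:5])); s=ctrl.state(); A=np.array(s["tool_rot"]); p=np.array(s["tcp_pos"])
    np.set_printoptions(precision=3,suppress=True)
    print("t",s["t"],"tcp",p,"target",X,"flap front bin mm",f*1e3)
    print("shift cm",A.T@(X-p)*100,"rotvec",Q.from_matrix(A.T@R).as_rotvec(),"force",s["force"],"open",s["opening"],"q",s["joint_pos"])
    print("per 10mm bin +x / +y, tool cm:",A.T@(w(np.load("bin.npy"),[.01,0,0])-w(np.load("bin.npy"),[0,0,0]))[0]*100,A.T@(w(np.load("bin.npy"),[0,.01,0])-w(np.load("bin.npy"),[0,0,0]))[0]*100)
E
python3 go.py -72 12 60 -59
```

```text
t 1.3 tcp [0.316 0.413 0.301] target [0.477 0.125 0.237] flap front bin mm [-17.921 -78.003]
shift cm [-32.987  -0.567   6.412] rotvec [ 0.    -0.001  1.384] force [1.352 0.119 0.185] open 1.0025889603591234 q [46.041 16.191 86.242 -0.002 77.524 15.799]
per 10mm bin +x / +y, tool cm: [-0.347  0.938  0.001] [0.938 0.347 0.   ]
```

>>> apply_moves([
  [-4.5,0,0,0,0,0.14,1],
  [-9,0,0,0,0,0.28,1],
  [-13.5,-0.2,0,0,0,0.42,1],
  [-18,-0.3,0,0,0,0.56,1],
  [-22.5,-0.4,0,0,0,0.7,1],
])

```text
t: 1.8
tcp_pos: [0.4267, 0.2174, 0.3012]
tool_rot: [[0.172, 0.985, 0.001], [0.985, -0.172, 0.0], [0.0, 0.001, -1.0]]
force: [1.1, 0.8, -0.9]
opening: 0.999
```

```bash
python3 go.py -72 12 60 -59
```

```text
t 1.8 tcp [0.427 0.217 0.301] target [0.477 0.125 0.237] flap front bin mm [-17.921 -78.003]
shift cm [-8.191  6.53   6.419] rotvec [ 0.    -0.     0.684] force [ 1.106  0.845 -0.894] open 0.9986526832650732 q [19.843 12.617 91.342  0.001 76.005 29.735]
per 10mm bin +x / +y, tool cm: [0.339 0.941 0.001] [ 0.941 -0.339  0.   ]
```

>>> apply_moves([
  [-2,1.6,0,0,0,0.14,1],
  [-4,3.2,1,0,0,0.28,1],
  [-6,4.8,2.5,0,0,0.42,1],
  [-7.5,6.2,4,0,0,0.56,1],
  [-7.5,6.3,5,0,0,0.68,1],
])

```text
t: 2.3
tcp_pos: [0.4767, 0.1327, 0.2501]
tool_rot: [[0.754, 0.656, -0.0], [0.656, -0.754, -0.0], [-0.0, 0.0, -1.0]]
force: [0.7, 0.2, -0.1]
opening: 1.0
```

```bash
python3 go.py -72 12 40 -59
python3 - <<'E'
from station import ctrl
import cv2, numpy as np
for c,(a,b,l,r),k in(("scene",(150,330,180,420),2.2),("top",(170,310,230,400),3)):
    d=ctrl.capture(c); np.savez(f"{c}1.npz",**d); i=d["img"][a:b,l:r,::-1]
    cv2.imwrite(f"pics/{c}1.png",cv2.resize(i,None,fx=k,fy=k,interpolation=cv2.INTER_CUBIC))
a,b=[cv2.imread(f"pics/{c}1.png") for c in("scene","top")]
h=420; b=cv2.resize(b,None,fx=0.5,fy=0.5); o=np.zeros((396,528+256,3),np.uint8); o[:,:528]=a[:396,:528]; o[:210,528:528+255]=b; cv2.imwrite("pics/m1.png",o)
E
```

```text
t 2.3 tcp [0.477 0.133 0.25 ] target [0.477 0.125 0.217] flap front bin mm [-17.921 -78.003]
shift cm [-0.453  0.567  3.309] rotvec [0.    0.    0.002] force [ 0.715  0.24  -0.07 ] open 1.000195566586024 q [ 8.66  16.939 93.869 -0.029 69.202 57.643]
per 10mm bin +x / +y, tool cm: [ 0.856  0.517 -0.   ] [ 0.517 -0.856 -0.   ]
```

View pics/m1.png

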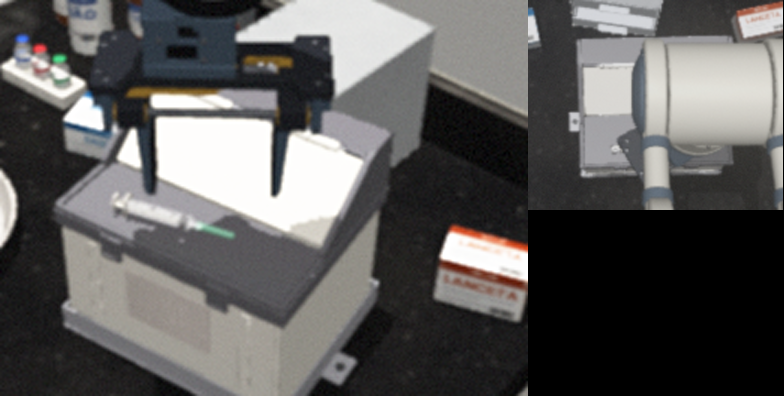

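>>> apply_moves([
  [-0.4,0.5,1.5,0,0,0,1],
  [-0.45,0.57,3.3,0,0,0,1],
  [-0.45,0.57,4.8,0,0,0,1],
  [-0.45,0.57,5.3,0,0,0,1],
  [-0.45,0.57,5.3,0,0,0,1],
])

```text
t: 2.9
tcp_pos: [0.476, 0.1277, 0.198]
tool_rot: [[0.748, 0.664, -0.001], [0.664, -0.748, -0.0], [-0.0, -0.0, -1.0]]
force: [-0.4, 0.3, -0.6]
opening: 0.995
```

```bash
cat > look.py <<'E'
import sys
from station import ctrl
import cv2, numpy as np
n=sys.argv[1]
d=ctrl.capture("scene"); np.savez(f"scene{n}.npz",**d); i=d["img"][180:310,195:365,::-1]
cv2.imwrite(f"pics/scene{n}.png",cv2.resize(i,None,fx=4,fy=4,interpolation=cv2.INTER_CUBIC))
E
python3 go.py -72 12 8 -59; python3 look.py 2
python3 - <<'E'
from geo import *
from station import ctrl
s=ctrl.state(); X=np.array(s["tcp_pos"]); R=np.array(s["tool_rot"])
for sg in(-1,1):
    for dx in(-.016,.016): 
        for dy in(-.00675,.00675): print(sg,dx,dy,((S.proj(X+R@[dx,sg*.0525+dy,.022])[0]-[195,180])*4).round())
E
```

```text
t 2.9 tcp [0.476 0.128 0.198] target [0.477 0.125 0.185] flap front bin mm [-17.921 -78.003]
shift cm [-0.069  0.233  1.303] rotvec [-0.     0.     0.012] force [-0.394  0.251 -0.644] open 0.994723503422249 q [ 8.066 20.403 98.145  0.003 61.483 56.442]
per 10mm bin +x / +y, tool cm: [ 0.851  0.525 -0.001] [ 0.525 -0.851  0.   ]
-1 -0.016 -0.00675 [203. 321.]
-1 -0.016 0.00675 [232. 322.]
-1 0.016 -0.00675 [208. 274.]
-1 0.016 0.00675 [236. 274.]
1 -0.016 -0.00675 [433. 325.]
1 -0.016 0.00675 [463. 325.]
1 0.016 -0.00675 [432. 278.]
1 0.016 0.00675 [461. 278.]
```

View pics/scene2.png

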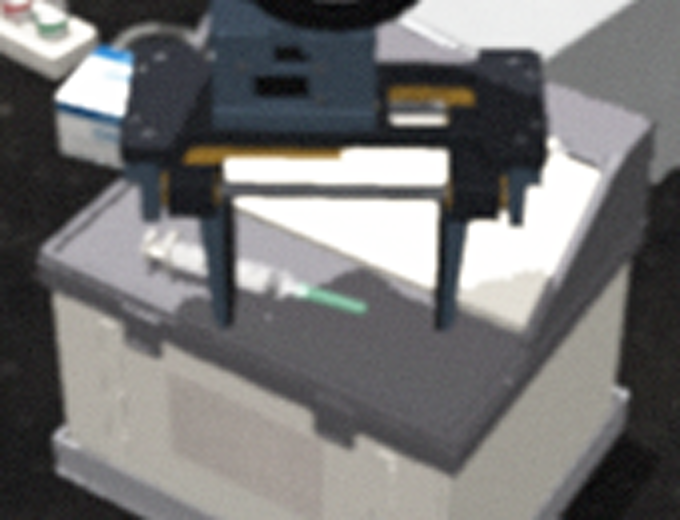

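>>> apply_moves([
  [-0.3,0.1,0,0,0,0.012,1],
  [-0.3,0.1,0.6,0,0,0.012,1],
  [-0.3,0.1,1.2,0,0,0.012,1],
  [-0.3,0.1,1.3,0,0,0.012,1],
  [-0.3,0.1,1.3,0,0,0.012,1],
])

```text
t: 3.45
tcp_pos: [0.4744, 0.1246, 0.1846]
tool_rot: [[0.757, 0.653, -0.001], [0.653, -0.757, -0.0], [-0.001, -0.0, -1.0]]
force: [0.6, -0.1, 1.1]
opening: 0.999
```

```bash
python3 go.py -72 12 8 -59
```

```text
t 3.45 tcp [0.474 0.125 0.185] target [0.477 0.125 0.185] flap front bin mm [-17.921 -78.003]
shift cm [ 0.253  0.104 -0.04 ] rotvec [-0.     0.001 -0.002] force [ 0.617 -0.142  1.061] open 0.9988161053506094 q [ 7.737 21.28  99.383 -0.    59.378 56.95 ]
per 10mm bin +x / +y, tool cm: [ 0.858  0.513 -0.001] [ 0.513 -0.858  0.   ]
```

```bash
cat > steps.py <<'E'
import sys
from go import *
from scipy.spatial.transform import Rotation as Q
s=ctrl.state(); A=np.array(s["tool_rot"]); p=np.array(s["tcp_pos"]); np.set_printoptions(precision=3,suppress=True)
print(s["t"],p,s["force"])
for a in sys.argv[1:]:
    X,R,f=plan(*map(float,a.split(","))); print(a,"shift",A.T@(X-p)*100,"rz",Q.from_matrix(A.T@R).as_rotvec()[2].round(3),"flap",f*1e3)
E
python3 steps.py -75,12,8,-59 -75,12,8,-55 -75,12,8,-51 -65,12,8,-51 -55,12,8,-51 -45,12,8,-51 -29,12,8,-51
```

```text
3.45 [0.474 0.125 0.185] [ 0.617 -0.142  1.061]
-75,12,8,-59 shift [-0.005 -0.05  -0.04 ] rz -0.002 flap [-20.921 -78.003]
-75,12,8,-55 shift [ 0.318  0.05  -0.04 ] rz -0.072 flap [-14.774 -74.011]
-75,12,8,-51 shift [ 0.648  0.127 -0.041] rz -0.142 flap [ -8.921 -69.6  ]
-65,12,8,-51 shift [ 1.506  0.64  -0.041] rz -0.142 flap [  1.079 -69.6  ]
-55,12,8,-51 shift [ 2.365  1.153 -0.042] rz -0.142 flap [ 11.079 -69.6  ]
-45,12,8,-51 shift [ 3.223  1.666 -0.043] rz -0.142 flap [ 21.079 -69.6  ]
-29,12,8,-51 shift [ 4.596  2.486 -0.044] rz -0.142 flap [ 37.079 -69.6  ]
```

>>> apply_moves([
  [0.32,0.05,0,0,0,-0.07,1],
  [0.65,0.13,0,0,0,-0.14,1],
  [1.1,0.4,0,0,0,-0.14,1],
  [1.5,0.64,0,0,0,-0.14,1],
  [1.5,0.64,0,0,0,-0.14,1],
])

```text
t: 3.95
tcp_pos: [0.4908, 0.1296, 0.1849]
tool_rot: [[0.66, 0.751, 0.0], [0.751, -0.66, 0.0], [0.0, 0.0, -1.0]]
force: [-0.6, -0.3, 0.7]
opening: 1.001
```

```bash
python3 steps.py -65,12,8,-51 -60,12,8,-51 -55,12,8,-51 -50,12,8,-51 -45,12,8,-51; python3 look.py 3
```

```text
3.95 [0.491 0.13  0.185] [-0.577 -0.348  0.731]
-65,12,8,-51 shift [-0.056 -0.057 -0.005] rz -0.004 flap [  1.079 -69.6  ]
-60,12,8,-51 shift [ 0.334  0.256 -0.005] rz -0.004 flap [  6.079 -69.6  ]
-55,12,8,-51 shift [ 0.724  0.569 -0.005] rz -0.004 flap [ 11.079 -69.6  ]
-50,12,8,-51 shift [ 1.114  0.882 -0.005] rz -0.004 flap [ 16.079 -69.6  ]
-45,12,8,-51 shift [ 1.504  1.195 -0.005] rz -0.004 flap [ 21.079 -69.6  ]
```

View pics/scene3.png

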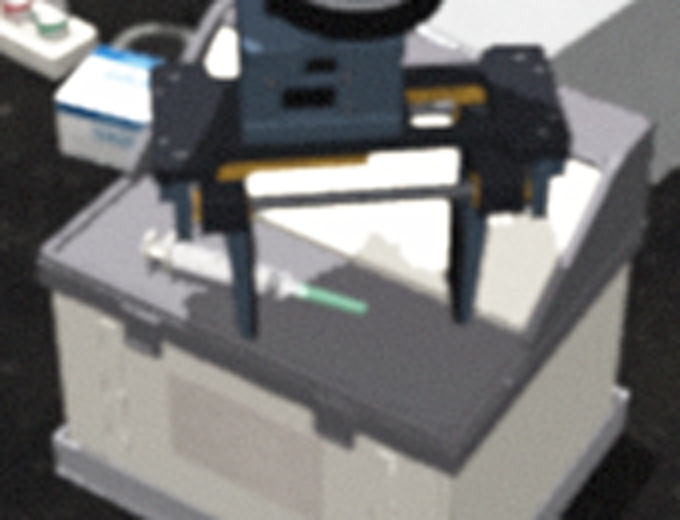

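>>> apply_moves([
  [0.34,0.26,0,0,0,0,1],
  [0.72,0.57,0,0,0,0,1],
  [1.1,0.88,0,0,0,0,1],
  [1.5,1.2,0,0,0,0,1],
  [1.5,1.2,0,0,0,0,1],
])

```text
t: 4.5
tcp_pos: [0.5098, 0.1331, 0.1849]
tool_rot: [[0.659, 0.752, 0.0], [0.752, -0.659, 0.0], [0.0, 0.0, -1.0]]
force: [-1.7, -0.4, 1.1]
opening: 1.001
```

```bash
python3 steps.py -45,12,8,-51 -40,12,8,-51 -35,12,8,-51 -30,12,8,-51 -26,12,8,-51; python3 look.py 4
```

```text
4.5 [0.51  0.133 0.185] [-1.721 -0.36   1.079]
-45,12,8,-51 shift [-0.007 -0.006 -0.014] rz -0.002 flap [ 21.079 -69.6  ]
-40,12,8,-51 shift [ 0.382  0.308 -0.013] rz -0.002 flap [ 26.079 -69.6  ]
-35,12,8,-51 shift [ 0.772  0.622 -0.013] rz -0.002 flap [ 31.079 -69.6  ]
-30,12,8,-51 shift [ 1.161  0.936 -0.013] rz -0.002 flap [ 36.079 -69.6  ]
-26,12,8,-51 shift [ 1.472  1.187 -0.013] rz -0.002 flap [ 40.079 -69.6  ]
```

View pics/scene4.png

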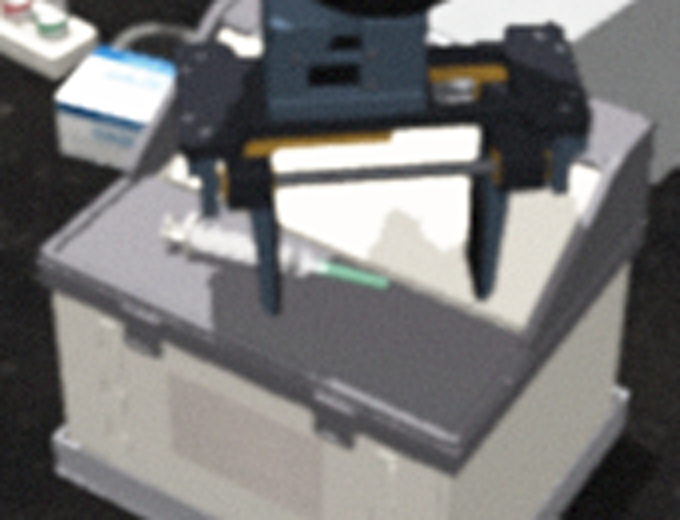

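Run:
```python
from geo import *
b=np.load("bin.npy"); c,s=np.cos(b[2]),np.sin(b[2])
def B(uv,z=.165):
    d=S.ray(np.array(uv)/4+[195,180],z)[:2]-b[:2]; return (np.array([c*d[0]+s*d[1],-s*d[0]+c*d[1]])*1e3).round(1)
for n,t,k in(("before",(143,240),(367,310)),("now",(165,228),(388,285))):
    t,k=B(t),B(k); print(n,t,k,np.linalg.norm(t-k),"yaw",np.degrees(np.arctan2(-(t-k)[0],(t-k)[1])))
```

```text
before [-66.9  74.2] [-49.5 -43.6] 119.07812561507677 yaw 8.402289282893092
now [-53.9  70.6] [-29.4 -42.7] 115.91867839136194 yaw 12.201774435534729
```

```bash
python3 steps.py -52,12,8,-51 -60,12,8,-51 -60,18,8,-59 -60,24,8,-67 -60,36,8,-75 -50,36,8,-75 -46,36,8,-75 -42,36,8,-75
```

```text
4.55 [0.51  0.133 0.185] [ 0.072 -0.624  0.696]
-52,12,8,-51 shift [-0.53  -0.424 -0.011] rz -0.002 flap [ 14.079 -69.6  ]
-60,12,8,-51 shift [-1.153 -0.926 -0.012] rz -0.002 flap [  6.079 -69.6  ]
-60,18,8,-59 shift [-1.398 -1.659 -0.012] rz 0.137 flap [ -5.921 -72.003]
-60,24,8,-67 shift [-1.6   -2.476 -0.012] rz 0.277 flap [-18.973 -72.653]
-60,36,8,-75 shift [-1.371 -3.837 -0.012] rz 0.417 flap [-32.824 -65.422]
-50,36,8,-75 shift [-0.593 -3.21  -0.012] rz 0.417 flap [-22.824 -65.422]
-46,36,8,-75 shift [-0.281 -2.959 -0.012] rz 0.417 flap [-18.824 -65.422]
-42,36,8,-75 shift [ 0.03  -2.708 -0.012] rz 0.417 flap [-14.824 -65.422]
```

>>> apply_moves([
  [-0.5,-0.42,0,0,0,0,1],
  [-1.15,-0.93,0,0,0,0,1],
  [-1.4,-1.66,0,0,0,0.137,1],
  [-1.6,-2.48,0,0,0,0.277,1],
  [-1.37,-3.84,0,0,0,0.417,1],
])

```text
t: 5.05
tcp_pos: [0.4701, 0.1475, 0.185]
tool_rot: [[0.91, 0.415, -0.0], [0.415, -0.91, -0.0], [-0.0, 0.0, -1.0]]
force: [0.1, -0.6, 0.4]
opening: 1.001
```

```bash
python3 steps.py  -60,36,8,-75 -55,36,8,-75 -51,36,8,-75 -47,36,8,-75 -43,36,8,-75 -41,36,8,-75
```

```text
5.05 [0.47  0.148 0.185] [ 0.087 -0.584  0.422]
-60,36,8,-75 shift [ 0.152  0.019 -0.003] rz -0.007 flap [-32.824 -65.422]
-55,36,8,-75 shift [ 0.636  0.145 -0.003] rz -0.007 flap [-27.824 -65.422]
-51,36,8,-75 shift [ 1.023  0.246 -0.003] rz -0.007 flap [-23.824 -65.422]
-47,36,8,-75 shift [ 1.41   0.347 -0.003] rz -0.007 flap [-19.824 -65.422]
-43,36,8,-75 shift [ 1.797  0.448 -0.003] rz -0.007 flap [-15.824 -65.422]
-41,36,8,-75 shift [ 1.991  0.499 -0.003] rz -0.007 flap [-13.824 -65.422]
```

>>> apply_moves([
  [0.63,0.15,0,0,0,0,1],
  [1.02,0.25,0,0,0,0,1],
  [1.4,0.35,0,0,0,0,1],
  [1.8,0.45,0,0,0,0,1],
  [1.8,0.45,0,0,0,0,1],
])

```text
t: 5.55
tcp_pos: [0.4901, 0.1513, 0.1848]
tool_rot: [[0.907, 0.422, 0.0], [0.422, -0.907, 0.0], [0.0, 0.0, -1.0]]
force: [0.3, -0.0, -0.0]
opening: 0.999
```

```bash
python3 steps.py  -43,36,8,-75 -40,36,8,-75 -37,36,8,-75 -33,36,8,-75 -55,36,8,-75; python3 look.py 5
```

```text
5.55 [0.49  0.151 0.185] [ 0.324 -0.017 -0.02 ]
-43,36,8,-75 shift [-0.179 -0.042 -0.018] rz 0.0 flap [-15.824 -65.422]
-40,36,8,-75 shift [ 0.111  0.035 -0.018] rz 0.0 flap [-12.824 -65.422]
-37,36,8,-75 shift [ 0.4    0.113 -0.017] rz 0.0 flap [ -9.824 -65.422]
-33,36,8,-75 shift [ 0.787  0.217 -0.017] rz 0.0 flap [ -5.824 -65.422]
-55,36,8,-75 shift [-1.338 -0.354 -0.018] rz 0.0 flap [-27.824 -65.422]
```

View pics/scene5.png

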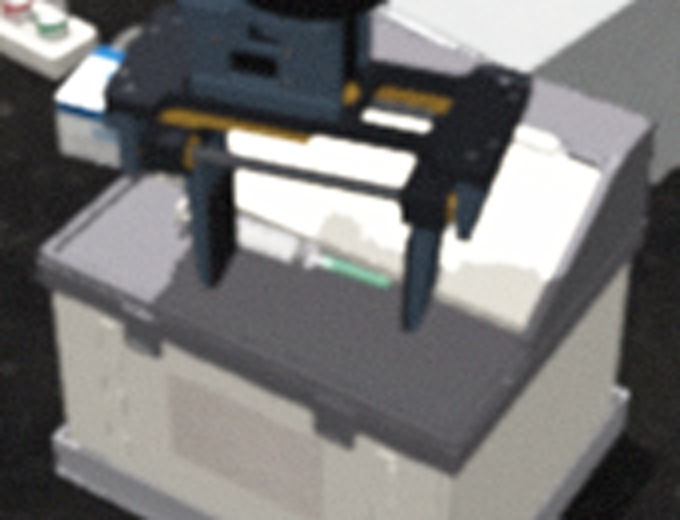

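```bash
cat > sy.py <<'E'
import sys
from geo import *
b=np.load("bin.npy"); c,s=np.cos(b[2]),np.sin(b[2])
def B(uv,z=.165):
    d=S.ray(np.array(uv)/4+[195,180],z)[:2]-b[:2]; return (np.array([c*d[0]+s*d[1],-s*d[0]+c*d[1]])*1e3).round(1)
v=list(map(float,sys.argv[1:])); t,k=B(v[:2]),B(v[2:]); print(t,k,np.linalg.norm(t-k),"yaw",np.degrees(np.arctan2(-(t-k)[0],(t-k)[1])))
E
python3 sy.py 180 214 391 286
```

```text
[-41.3  70.7] [-29.3 -44.3] 115.62439189029277 yaw 5.957131114708211
```

>>> apply_moves([
  [0.3,0.08,0,0,0,0,1],
  [0.6,0.16,0,0,0,0,1],
  [0.6,0.16,0,0,0,0,1],
  [0.1,0,0,0,0,0,1],
  [-0.6,-0.15,0,0,0,0,1],
])

```text
t: 6.1
tcp_pos: [0.4828, 0.1502, 0.1848]
tool_rot: [[0.907, 0.421, -0.0], [0.421, -0.907, -0.0], [-0.0, -0.0, -1.0]]
force: [-0.6, -0.1, -0.2]
opening: 0.997
```

```bash
python3 steps.py  -48,36,8,-75 -50,30,8,-67 -50,22,8,-59 -50,17,8,-52 -45,17,8,-52 -40,17,8,-52; python3 look.py 6
```

```text
6.1 [0.483 0.15  0.185] [-0.572 -0.098 -0.198]
-48,36,8,-75 shift [ 0.05   0.041 -0.017] rz -0.0 flap [-20.824 -65.422]
-50,30,8,-67 shift [ 0.354  0.747 -0.017] rz -0.14 flap [ -8.973 -66.653]
-50,22,8,-59 shift [ 0.818  1.606 -0.017] rz -0.279 flap [  4.079 -68.003]
-50,17,8,-52 shift [ 1.28   2.086 -0.017] rz -0.402 flap [ 14.644 -65.741]
-45,17,8,-52 shift [ 1.763  2.216 -0.017] rz -0.402 flap [ 19.644 -65.741]
-40,17,8,-52 shift [ 2.246  2.345 -0.017] rz -0.402 flap [ 24.644 -65.741]
```

View pics/scene6.png

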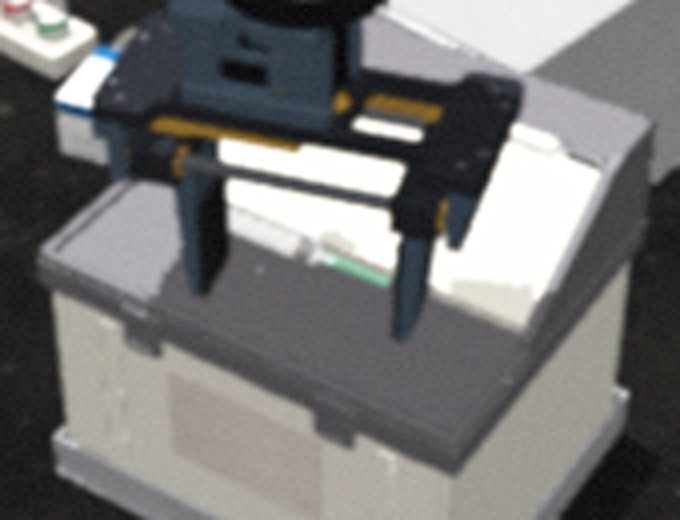

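>>> apply_moves([
  [0.35,0.75,0,0,0,-0.14,1],
  [0.82,1.6,0,0,0,-0.28,1],
  [1.28,2.09,0,0,0,-0.4,1],
  [1.76,2.22,0,0,0,-0.402,1],
  [2.25,2.35,0,0,0,-0.402,1],
])

```text
t: 6.65
tcp_pos: [0.5132, 0.1385, 0.1848]
tool_rot: [[0.673, 0.74, -0.001], [0.74, -0.673, -0.0], [-0.001, -0.001, -1.0]]
force: [-2.6, -0.6, 0.8]
opening: 0.998
```

```bash
python3 steps.py  -40,17,8,-52 -36,17,8,-52 -32,17,8,-52 -28,17,8,-52 -25,17,8,-52
```

```text
6.65 [0.513 0.138 0.185] [-2.578 -0.552  0.805]
-40,17,8,-52 shift [-0.017 -0.012 -0.017] rz -0.003 flap [ 24.644 -65.741]
-36,17,8,-52 shift [ 0.299  0.233 -0.017] rz -0.003 flap [ 28.644 -65.741]
-32,17,8,-52 shift [ 0.615  0.479 -0.017] rz -0.003 flap [ 32.644 -65.741]
-28,17,8,-52 shift [ 0.932  0.724 -0.018] rz -0.003 flap [ 36.644 -65.741]
-25,17,8,-52 shift [ 1.169  0.908 -0.018] rz -0.003 flap [ 39.644 -65.741]
```

>>> apply_moves([
  [0.3,0.23,0,0,0,0,1],
  [0.62,0.48,0,0,0,0,1],
  [0.93,0.72,0,0,0,0,1],
  [1.17,0.91,0,0,0,0,1],
  [1.17,0.91,0,0,0,0,1],
])

```text
t: 7.15
tcp_pos: [0.5284, 0.1411, 0.1848]
tool_rot: [[0.67, 0.742, -0.0], [0.742, -0.67, -0.0], [-0.0, -0.0, -1.0]]
force: [-2.8, 0.6, 0.1]
opening: 0.999
```

```bash
python3 steps.py  -25,17,8,-52 -21,17,8,-52 -18,17,8,-53 -15,17,8,-55 -11,17,8,-58 -7,17,8,-61;  python3 look.py 7
```

```text
7.15 [0.528 0.141 0.185] [-2.756  0.631  0.097]
-25,17,8,-52 shift [-0.047 -0.033 -0.018] rz 0.0 flap [ 39.644 -65.741]
-21,17,8,-52 shift [ 0.268  0.213 -0.018] rz 0.0 flap [ 43.644 -65.741]
-18,17,8,-53 shift [ 0.425  0.369 -0.018] rz 0.018 flap [ 45.191 -66.857]
-15,17,8,-55 shift [ 0.504  0.492 -0.018] rz 0.052 flap [ 45.226 -69.011]
-11,17,8,-58 shift [ 0.587  0.636 -0.018] rz 0.105 flap [ 44.642 -72.045]
-7,17,8,-61 shift [ 0.676  0.768 -0.018] rz 0.157 flap [ 43.905 -74.835]
```

View pics/scene7.png

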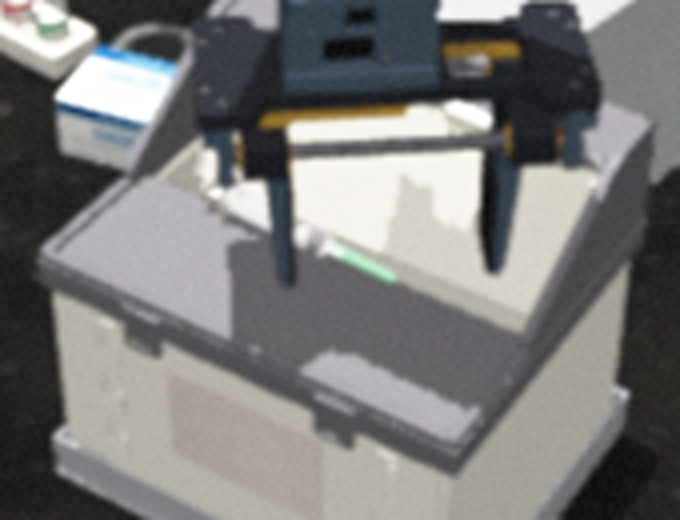

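```bash
python3 sy.py 208 186 396 278; python3 steps.py  -27,11,8,-52 -23,10,8,-52 -20,10,8,-52 -18,10,8,-53 -15,10,8,-55 -11,10,8,-58 -7,10,8,-61
```

```text
[-16.1  71.8] [-23.2 -43.3] 115.31877557449177 yaw -3.5298456800173073
7.2 [0.528 0.141 0.185] [-2.308 -0.432 -1.244]
-27,11,8,-52 shift [-0.563  0.323 -0.017] rz 0.0 flap [ 37.644 -71.741]
-23,10,8,-52 shift [-0.31   0.648 -0.017] rz 0.0 flap [ 41.644 -72.741]
-20,10,8,-52 shift [-0.073  0.833 -0.017] rz 0.0 flap [ 44.644 -72.741]
-18,10,8,-53 shift [ 0.004  0.927 -0.017] rz 0.018 flap [ 45.191 -73.857]
-15,10,8,-55 shift [ 0.083  1.051 -0.017] rz 0.052 flap [ 45.226 -76.011]
-11,10,8,-58 shift [ 0.166  1.195 -0.017] rz 0.105 flap [ 44.642 -79.045]
-7,10,8,-61 shift [ 0.255  1.326 -0.017] rz 0.157 flap [ 43.905 -81.835]
```

>>> apply_moves([
  [-0.5,0.35,0,0,0,0,1],
  [-0.3,0.65,0,0,0,0,1],
  [-0.07,0.83,0,0,0,0,1],
  [0.05,0.96,0,0,0,0.018,1],
  [0.15,1.1,0,0,0,0.052,1],
])

```text
t: 7.7
tcp_pos: [0.5376, 0.135, 0.1849]
tool_rot: [[0.709, 0.705, 0.0], [0.705, -0.709, 0.0], [0.0, -0.0, -1.0]]
force: [-4.3, 1.2, 0.1]
opening: 1.002
```

```bash
python3 steps.py  -14,10,8,-55 -11,10,8,-57 -8,10,8,-59 -5,10,8,-61;  python3 look.py 8
```

```text
7.7 [0.538 0.135 0.185] [-4.317  1.238  0.1  ]
-14,10,8,-55 shift [-0.009  0.006 -0.007] rz -0.001 flap [ 46.226 -76.011]
-11,10,8,-57 shift [ 0.079  0.119 -0.007] rz 0.034 flap [ 46.187 -78.06 ]
-8,10,8,-59 shift [ 0.168  0.227 -0.007] rz 0.069 flap [ 46.079 -80.003]
-5,10,8,-61 shift [ 0.26   0.33  -0.007] rz 0.104 flap [ 45.905 -81.835]
```

View pics/scene8.png

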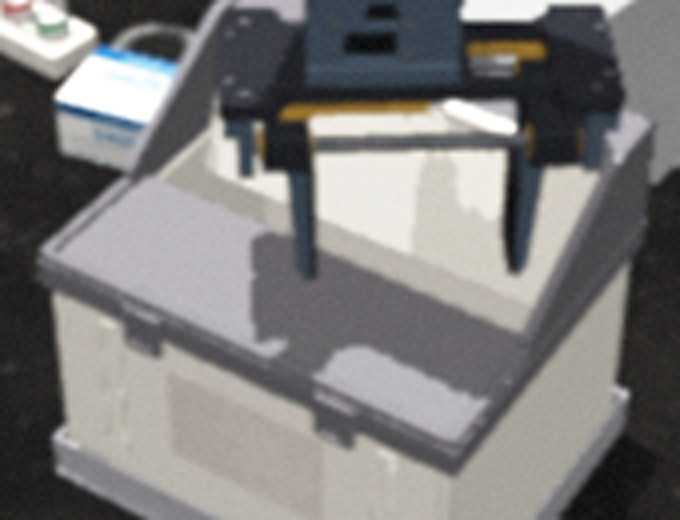

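>>> apply_moves([
  [0,0,0,0,0,0,1],
  [0,0,0,0,0,0,1],
  [-1.2,-0.85,0,0,0,0,1],
  [-2.4,-1.7,0,0,0,0,1],
  [-3.6,-2.5,0,0,0,0,1],
])

```text
t: 8.25
tcp_pos: [0.4944, 0.127, 0.1852]
tool_rot: [[0.707, 0.707, 0.002], [0.707, -0.707, 0.0], [0.001, 0.001, -1.0]]
force: [-1.2, -0.4, 1.0]
opening: 1.002
```

>>> apply_moves([
  [-1.3,-0.95,0,0,0,0,1],
  [-2,-1.4,0,0,0,0,1],
  [-2.2,-1.5,-3,0,0,0,1],
  [-2.2,-1.5,-7,0,0,0,1],
  [-2.2,-1.5,-11,0,0,0,1],
])

```text
t: 8.75
tcp_pos: [0.4682, 0.122, 0.2964]
tool_rot: [[0.707, 0.707, 0.0], [0.707, -0.707, -0.0], [0.0, 0.0, -1.0]]
force: [1.1, 0.1, 0.1]
opening: 1.001
```

```bash
python3 steps.py -80,10,8,-55
```

```text
8.75 [0.468 0.122 0.296] [1.136 0.085 0.125]
-80,10,8,-55 shift [ 0.412  0.201 11.144] rz 0.001 flap [-19.774 -76.011]
```

>>> apply_moves([
  [2.5,-3.8,-2,0,0,0,1],
  [5,-7.6,-2,0,0,0,1],
  [7.5,-11.4,-2,0,0,0,1],
  [10,-15.2,-2,0,0,0,1],
  [12.5,-19,-2,0,0,0,1],
])

```text
t: 9.25
tcp_pos: [0.4221, 0.3469, 0.3153]
tool_rot: [[0.707, 0.707, 0.001], [0.707, -0.707, 0.001], [0.002, 0.001, -1.0]]
force: [1.3, -0.6, 0.3]
opening: 1.002
```

>>> apply_moves([
  [2,-3,0,0,0,0,1],
  [4,-6,0,0,0,0,1],
  [4,-6,0,0,0,0,1],
])

```text
t: 9.55
tcp_pos: [0.4075, 0.4194, 0.3147]
tool_rot: [[0.705, 0.709, 0.001], [0.709, -0.705, 0.002], [0.001, -0.001, -1.0]]
force: [-0.2, -0.2, -0.1]
opening: 1.001
```

Run:
```python
from station import ctrl
import cv2, numpy as np
print(ctrl.state()["t"],ctrl.state()["tcp_pos"])
o=[]
for c,(a,b,l,r) in(("scene",(150,350,180,430)),("top",(150,350,170,420))):
    i=ctrl.capture(c)["img"][a:b,l:r,::-1]; o.append(cv2.resize(i,(400,320),interpolation=cv2.INTER_CUBIC))
    for t in("syringe","kidney_dish","gauze_box","lancet_box"):
        print(c,t,[(np.round(d["box"]).tolist(),round(d["p"],2)) for d in ctrl.find_in(t,c)[:1]])
cv2.imwrite("pics/end.png",np.hstack(o))
```

```text
9.55 [0.40748593 0.41940789 0.31471426]
scene syringe []
scene kidney_dish [([158.0, 245.0, 60.0, 55.0], 0.63)]
scene gauze_box [([225.0, 210.0, 27.0, 26.0], 0.78)]
scene lancet_box [([400.0, 273.0, 47.0, 38.0], 0.82)]
top syringe []
top kidney_dish [([206.0, 280.0, 25.0, 16.0], 0.58)]
top gauze_box [([217.0, 192.0, 40.0, 37.0], 0.59)]
top lancet_box [([386.0, 184.0, 36.0, 32.0], 0.62)]
```

View pics/end.png

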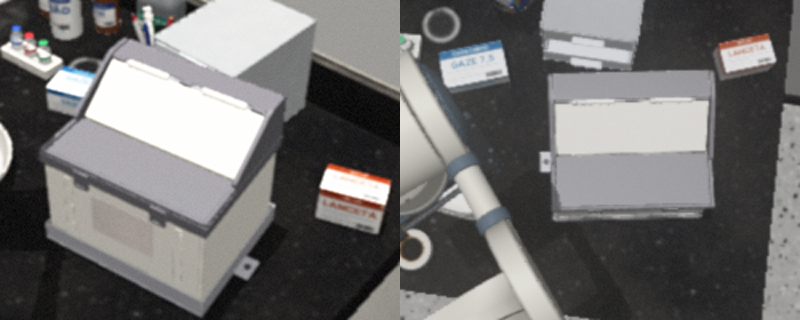

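The closing pictures show an empty shelf, the flap shut flush and nothing disturbed on the worktop.

```bash
python3 -c "
from station import ctrl
print(ctrl.hand_in())"
```

```text
the job is handed in; nothing more can be done
None
```

The syringe went off the back of the shelf while one fingertip held the flap open. I then withdrew, and the job is handed in at about 10 s of the 32 s allowed.

**What I did:** One finger pushed the flap inward and the other pushed the syringe. The first push turned the syringe (its yaw to the shelf edge went from about 8° to 12°). I backed off, letting the flap close for a moment, and straightened the syringe on the shelf. Then I opened the flap again, to about 0.6 rad judging by where the fingertip was. I pushed the syringe over the edge, paused 0.2 s, drew both fingers back and moved clear.

**Last checks:**
- **Shelf and flap:** both final pictures show the shelf empty and the flap shut.
- **Syringe:** the networks find no syringe in either view. I could not see inside the closed bin, so that it lies in the bin is inferred from it dropping behind the edge.
- **Gauze and lancet boxes:** their detected positions are within 1–2 pixels of the start in both views.
- **Kidney dish:** within 2 pixels in the scene view. In the top view the arm hid part of it, so its box there differs and could not be compared.
- **Forces:** the highest contact force in the readings was about 4.5 N.

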